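# Key the camera mount's plate onto its pin

### The arm

A 6-joint arm with a two-finger parallel gripper is mounted at the origin on the work surface. World frame = base frame: x ahead of the robot, y to its left, z up, the work surface at z = 0. Lengths are in m, angles in rad, forces in N, time in s.
With the tool pointing down it reaches from about 0.425 to 0.95 m from the base axis. Payload 3.5 kg.
Tool frame: the origin (TCP) lies at the very end of the fingers, on their centre line; the grasp point (between the pads) lies 19 mm behind it; x points along the fingers, z is the direction in which the jaws open and shut, and the axes are right-handed (so a half turn about x gives the same grasp; the last joint's range is limited). The gripper opens to 85 mm and grips with 20 to 120 N. Pads are 22 mm wide; open, the fingers measure 114 mm over their backs; the gripper's body (76 mm by 85 mm) begins 54 mm behind the grasp point. The pads swing forward as they close: fully open they stand 13 mm farther back than shut.
Start: joints at [1.163, 0.286, 1.577, -0, 1.279, -0.15], TCP at [0.172, 0.653, 0.231] pointing down, gripper open.
Joint ranges: [-2.77, 2.77], [-0.9, 2.22], [0.21, 2.48], [-1.53, 4.67], [0.24, 2.81], [-2.84, 2.84]. Speed limits (rad/s): [2.79, 2.79, 3.14, 3.14, 3.14, 3.14].

### API

Orientations are given as a unit quaternion [x, y, z, w].
In Python, from plant import ctrl, cams gives the robot as it stands.
- The arm moves only by the tool play_rows, never from a script. Its argument "rows" is a list of rows, each a list of 3 entries, a list of its own where there are three numbers: the opening in per cent of the stroke, from 0 (shut) to 100 (fully open), then the shift along the tool's x, y, z in units of 0.3 m (1.0 is 0.3 m), then the turn, a rotation vector about the tool's x, y, z in units of pi/2 rad (1.0 is pi/2 rad). A call has 1 to 10 rows; each row is the pose to reach, as a shift and turn from the pose commanded when the call began, along the tool's axes at that moment; what a row does not reach only later rows make up. A row lasts 1/12 s, in which the tool goes at most 41.7 mm and 7.16 degrees, less where a joint would pass 70% of its speed; a pose out of reach is approached as far as the arm can. A call with a number of a shift or a turn outside -1 to 1 is refused whole. A call with a gripper value outside its range is refused whole. The fingers move at their own pace and stop on an object; "force" is the grip in N (left out, the last holds). Time passes only in rows, so rows that repeat a pose let the fingers close. It gives the time, the measured TCP pose, the force and the opening at its end, in the units of the state.
- ctrl.get_state(): the state, without advancing time (a new reading comes with each control period).
- cams.read_camera(name): name is "side" or "top"; returns a dict with "color" (480x640x3 uint8, red, green, blue), "fx", "fy", "cx", "cy" (pixels), "view" (4x4, takes a point from world to camera coordinates). Camera axes: x right, y down, z forward; pixel columns grow to the right and rows downward; lengths in m; the calibration is good to about 2 mm. A picture is of the moment at which its call begins. There is no depth.
- ctrl.sign_off(): hands the job in, once; it reports no verdict.
The state is a dict: "time": time; "qpos": joint angles; "dq": joint speeds; "joint_efforts": joint torques, N m; "eef_pos": TCP position; "tcp_rot": TCP orientation; "contact_force": force on the tool from outside, world axes, zero at the start; "wrist_torque": the same for the moment, N m; "opening": opening from 0.0 (shut) to 1.0 (fully open).
Only numpy, scipy, OpenCV 4.12 (cv2) and the standard library are available. Lean on these libraries where they do the work, as an engineer would, in place of code of your own. Each camera call takes 0.05 s, during which the arm holds its last target. There are 200 camera calls.

### The job

The round aluminium plate on the camera mount was left turned away from its locating pin and standing proud. With a fingertip, push the black lug on the plate round until the notch in its rim stands over the pin, then press the plate down until it is fully home on the mount. Do not pinch the lug or lift the plate, let go when done, and leave the other things on the table where they are.

Things in the scene. Friction and masses are not known exactly. Their poses are not given: they have to be found in the camera images.
- mount: grey camera mount, fixed to the table: round foot 140 mm across, body 100 mm across with its flat seat 30 mm above the table, and an ear under the pin reaching 78 mm from the axis. Origin on the plate's turning axis at table height; z up; its +x points from the axis to the pin. A dark central spigot 24 mm across ends 54 mm above the table. Place and yaw vary, any yaw.
- pin_tip (a point): top of the steel locating pin, which stands upright on the mount's ear: 12 mm wide, reaching from 48 to 65 mm from the turning axis, rounded on top; this point is 59 mm from the axis and 39 mm above the table. Its outer 7 mm show beyond the plate's rim. It is fixed.
- plate_notch (a point): middle of the notch in the plate's rim, level with the plate's top face, 59 mm from the turning axis. The notch is 18 mm wide at the rim, open outwards, and reaches in to about 46 mm from the axis. The plate is aluminium, 116 mm across, 10 mm thick; its top face is 50 mm above the table at the start and 40 mm when fully home. It cannot go down more than 1 or 2 mm unless the notch is over the pin to within about 3 mm.
- plate_lug (a point): centre of the top of the black lug on the plate, 40 mm from the turning axis, on the side opposite the notch. The lug is a radial fin standing 18 mm above the plate's top face, 12 mm thick (tangentially), from 30 to 50 mm from the axis. Pushed sideways it turns the plate, which takes about 3 N there and stays where it is left.
- plate (a joint): turn of the plate about the vertical axis in rad, counter-clockwise seen from above; 0 (or a full turn, 6.283) means the notch is over the pin. Turns freely without end stops; starts anywhere from 0.6 to 5.68.
- sleeve (a joint): how far the plate has been pressed down, in m: 0 at the start, 0.010 fully home; negative when lifted. It rides on a stiff sleeve that stays where it is left: with the notch over the pin a push of about 8 N anywhere on the top face moves it down.
- lens_cap: loose black lens cap, 62 mm diameter, 12 mm high, lying beside the mount; origin under its centre. Leave it.
- thumb_screw: loose knurled steel thumb screw standing on its 24 mm head beside the mount, 28 mm high; origin under its centre. Leave it.
- battery: loose grey battery block 70 x 40 x 20 mm beside the mount; origin under its centre. Leave it.
- mic: loose gooseneck table microphone, round base 110 mm across, 215 mm high, neck leaning to its own -x; origin under its base. Leave it.
- beltpack: loose black intercom box 110 x 85 x 42 mm, 50 mm over its knobs; origin under its centre. Leave it.
- spray: loose white spray bottle, 66 mm across, 170 mm high; origin under its centre. Leave it.
- mug: loose white mug, 80 mm across, 90 mm high; origin under its centre. Leave it.
- driver: loose screwdriver lying flat near the far side of the table, about 35 mm high at most; leave it.
There are look-alikes about, which are no part of the job. What is shaped like the mount but blue is not meant.

How it is judged:
By the outcome, as a careful person would: the job done as asked, in the order asked, and still so for the second after the job is handed in, with the robot touching nothing.
It also fails if it takes over 51 s, if anything falls off the work surface, if the arm or the gripper's body presses on something with over 40 N, if the wrist force passes 120 N, or if a joint passes its speed limit or range.

## Working session

There is one attempt and no reset: what is moved stays moved. The work goes in short steps, Python scripts to look and compute and a tool call to move; the robot and the scene stay as the last step left them, time stands still between calls to the robot, and variables do not carry over. Pictures are saved under pics/ and viewed, about 8 in all and at most 12, crops included, and the job is handed in when it is done.

Besides the shell and the picture viewer there is one more tool, called after "Request:" by a JSON object that holds its "api" and its "payload", one argument or row to a line. play_rows: Moves the arm, as the interface text tells. Shifts and turns lie within -1 to 1; 1 stands for 0.3 m of shift or pi/2 rad of turn. Its arguments: {"type":"object","properties":{"rows":{"type":"array"},"force":{"type":"number"}},"required":["rows"]}

```bash
mkdir -p pics; cat > h.py <<'E'
import numpy as np,cv2
from plant import ctrl,cams
def shot(n):
    c=cams.read_camera(n); return c,cv2.cvtColor(np.array(c["color"]),cv2.COLOR_RGB2BGR)
def ray(c,u,v,z):
    V=np.array(c["view"]);R=V[:3,:3];o=-R.T@V[:3,3]
    d=R.T@np.array([(u-c["cx"])/c["fx"],(v-c["cy"])/c["fy"],1]);return o+d*(z-o[2])/d[2]
def proj(c,p):
    V=np.array(c["view"]);q=V[:3,:3]@np.array(p)+V[:3,3]
    return np.array([c["fx"]*q[0]/q[2]+c["cx"],c["fy"]*q[1]/q[2]+c["cy"]])
E
python3 - <<'E'
from h import *
for n in("top","side"):
    c,i=shot(n);cv2.imwrite(f"pics/{n}0.png",i);print(n,c["fx"],c["cx"],c["cy"],np.round(c["view"],3).tolist())
print(ctrl.get_state())
E
```

```text
top 525.822992106429 314.6310154334625 236.60940863528876 [[-0.022, -1.0, -0.009, 0.032], [-0.995, 0.023, -0.099, 0.59], [0.099, 0.007, -0.995, 1.11], [0.0, 0.0, 0.0, 1.0]]
side 523.6983682673792 315.50111400473253 241.3750065949647 [[0.94, -0.342, -0.008, -0.513], [-0.174, -0.456, -0.873, 0.175], [0.294, 0.822, -0.488, 0.936], [0.0, 0.0, 0.0, 1.0]]
{'time': 0.1, 'qpos': array([ 1.16300806e+00,  2.87129685e-01,  1.57805347e+00, -2.15238495e-05,
        1.27865279e+00, -1.50004109e-01]), 'dq': array([ 0.00036474, -0.00269724, -0.00401896, -0.00032509,  0.00271756,
       -0.00017635]), 'joint_efforts': array([ 9.06427958e-04, -4.07296157e+01, -2.93699384e+01, -1.77997763e-04,
        3.47271634e-03, -1.41258685e-07]), 'eef_pos': array([0.17181508, 0.65212865, 0.23003807]), 'tcp_rot': array([-0.43197731,  0.56080852,  0.43119505,  0.5594285 ]), 'contact_force': array([-0.09056529, -0.42793653,  0.30018517]), 'wrist_torque': array([-0.02854015,  0.0130211 ,  0.00977227]), 'opening': 1.0000404142187034}
```

View pics/top0.png

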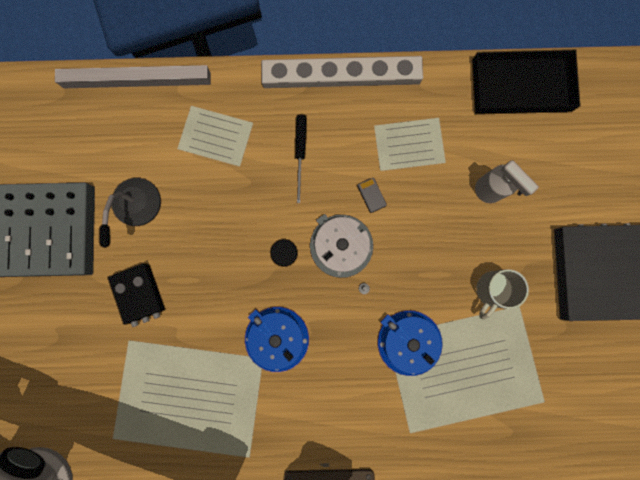

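View pics/side0.png

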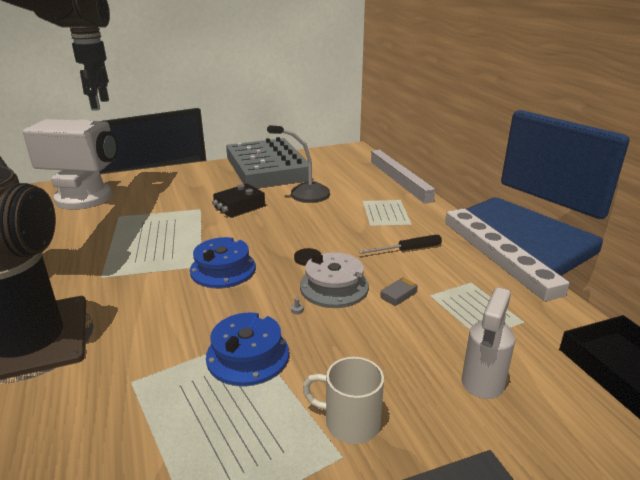

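The three candidates in the top view are at (342,245) grey, (277,340) blue and (411,343) blue. The grey one is meant because the blue mounts are excluded. The lug appears near (327,255), the notch near (361,228) and the ear near (321,219). I'll enlarge to confirm.

```bash
python3 - <<'E'
import cv2,numpy as np
a=cv2.imread("pics/top0.png")[200:290,295:395];b=cv2.imread("pics/side0.png")[240:310,290:380]
A=cv2.resize(a,None,fx=4,fy=4,interpolation=cv2.INTER_CUBIC);B=cv2.resize(b,None,fx=4,fy=4,interpolation=cv2.INTER_CUBIC)
o=np.zeros((360,760,3),np.uint8);o[:,:400]=A;o[:280,400:]=B;cv2.imwrite("pics/c1.png",cv2.convertScaleAbs(o,alpha=1.3))
E
```

```text
(no output)
```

View pics/c1.png

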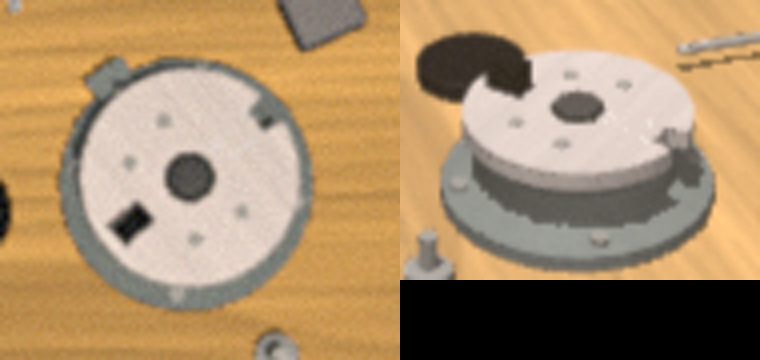

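The crop shows the grey mount with its white plate. The spigot is at about (342.5,244.2), the lug top at (327.5,255.7), the notch at (361.5,228) and the pin ear at (322,218.7).

```bash
python3 - <<'E'
from h import *
c,i=shot("top")
hsv=cv2.cvtColor(i,cv2.COLOR_BGR2HSV)
m=((hsv[...,1]<60)&(hsv[...,2]>120)).astype(np.uint8);
w=np.zeros_like(m);w[205:285,300:385]=1;m*=w
k=max(cv2.findContours(m,0,1)[0],key=cv2.contourArea);e=cv2.fitEllipse(cv2.convexHull(k));print("plate",e)
C=ray(c,*e[0],.05);print("centre(plate)",C,"R",e[1][0]/2/c["fx"]*1.0)
S=ray(c,342.5,244.2,.054);print("spigot",S)
P=lambda u,v,z,C:(ray(c,u,v,z),)
for n,u,v,z in(("lug",327.5,255.7,.068),("notch",361.5,228,.05),("ear",322,218.7,.03)):
    q=ray(c,u,v,z)-C; print(n,(q+C).round(4),"r",np.hypot(*q[:2]).round(4),"ang",np.degrees(np.arctan2(q[1],q[0])).round(1))
for n,u,v,z in(("batt",372,195,.02),("cap",284,252,.012),("screw",364,288,.028),("mug",508,290,.09),("drv",300,140,.03)):print(n,ray(c,u,v,z).round(3))
E
```

```text
plate ((342.09259033203125, 244.6374053955078), (54.78562927246094, 56.15070724487305), 3.813600778579712)
centre(plate) [ 0.56972217 -0.03942421  0.05      ] R 0.0520951252559265
spigot [ 0.57029801 -0.04012964  0.054     ]
lug [ 0.5458 -0.0076  0.068 ] r 0.0399 ang 126.9
notch [ 0.6043 -0.0817  0.05  ] r 0.0546 ang -50.7
ear [0.6289 0.0018 0.03  ] r 0.0721 ang 34.8
batt [ 0.68 -0.11  0.02]
cap [0.56  0.087 0.012]
screw [ 0.477 -0.085  0.028]
mug [ 0.467 -0.371  0.09 ]
drv [0.805 0.046 0.03 ]
```

```bash
cat >> h.py <<'E'
from scipy.spatial.transform import Rotation as Ro
A=np.array([.570,-.040])
def pose(p,psi):
    x=np.array([0,0,-1.]);y=np.array([np.cos(psi),np.sin(psi),0]);return np.array(p),Ro.from_matrix(np.c_[x,y,np.cross(x,y)])
def behind(th,d,z,r=.04,flip=0): # th: lug angle deg; finger centre d behind lug centre, CCW push
    a=np.radians(th);u=np.array([np.cos(a),np.sin(a)]);t=np.array([-u[1],u[0]])
    return pose([*(A+r*u-d*t),z],a+np.pi/2+flip*np.pi)
def row(g,s=None):
    s=s or ctrl.get_state();R0=Ro.from_quat(s["tcp_rot"])
    return (R0.inv().apply(g[0]-s["eef_pos"])/.3).round(3).tolist(),((R0.inv()*g[1]).as_rotvec()/(np.pi/2)).round(3).tolist()
E
python3 - <<'E'
from h import *
s=ctrl.get_state();R=Ro.from_quat(s["tcp_rot"]).as_matrix();print(R.round(3),np.degrees(np.arctan2(R[1,1],R[0,1])))
for f in(0,1):
  for th in(127,215):print(f,th,row(behind(th,.03,.2,flip=f)))
E
```

```text
[[-0.001 -0.967  0.255]
 [-0.002  0.255  0.967]
 [-1.     0.    -0.002]] 165.22968062882464
0 127 ([0.103, -1.829, -1.732], [-0.575, -0.001, -0.001])
0 215 ([0.104, -1.709, -1.93], [-1.553, -0.0, -0.002])
1 127 ([0.103, -1.829, -1.732], [1.425, -0.001, 0.001])
1 215 ([0.104, -1.709, -1.93], [0.447, -0.001, 0.0])
```

Request:
{"api": "play_rows", "payload": {
  "rows": [
    [0, [0, -0.915, -0.866], [0.71, 0, 0]],
    [0, [0, -0.915, -0.866], [0.71, 0, 0]],
    [0, [0, -0.915, -0.866], [0.71, 0, 0]],
    [0, [0, -0.915, -0.866], [0.71, 0, 0]],
    [0, [0, -0.915, -0.866], [0.71, 0, 0]],
    [0, [0, -0.915, -0.866], [0.71, 0, 0]],
    [0, [0, -0.915, -0.866], [0.71, 0, 0]],
    [0, [0, -0.915, -0.866], [0.71, 0, 0]],
    [0, [0, -0.915, -0.866], [0.71, 0, 0]],
    [0, [0, -0.915, -0.866], [0.71, 0, 0]]
  ]
}}

```text
time: 0.98
eef_pos: [0.374, 0.3267, 0.2312]
tcp_rot: [-0.067, 0.704, 0.065, 0.704]
contact_force: [0.0, -0.2, 0.1]
opening: 0.004
```

```bash
python3 - <<'E'
from h import *
print(row(behind(127,.032,.12,flip=1)))
E
```

```text
([0.374, -1.155, 0.45], [0.708, 0.001, 0.001])
```

Request:
{"api": "play_rows", "payload": {
  "rows": [
    [0, [0.1, -1, 0.39], [0.708, 0, 0]],
    [0, [0.1, -1, 0.39], [0.708, 0, 0]],
    [0, [0.1, -1, 0.39], [0.708, 0, 0]],
    [0, [0.1, -1, 0.39], [0.708, 0, 0]],
    [0, [0.1, -1, 0.39], [0.708, 0, 0]],
    [0, [0.1, -1, 0.39], [0.708, 0, 0]],
    [0, [0.1, -1, 0.39], [0.708, 0, 0]],
    [0, [0.1, -1, 0.39], [0.708, 0, 0]],
    [0, [0.1, -1, 0.39], [0.708, 0, 0]],
    [0, [0.1, -1, 0.39], [0.708, 0, 0]]
  ]
}}

```text
time: 1.82
eef_pos: [0.5453, 0.059, 0.2006]
tcp_rot: [0.313, 0.634, -0.314, 0.633]
contact_force: [-0.5, 0.2, 0.3]
opening: 0.001
```

```bash
python3 - <<'E'
from h import *
for z in(.1,.057):print(row(behind(127,.032,z,flip=1)))
E
```

```text
([0.335, -0.027, 0.18], [0.004, -0.001, 0.001])
([0.478, -0.027, 0.18], [0.004, -0.001, 0.001])
```

Going above the spot, then down to 30 mm above the plate for a close look.

Request:
{"api": "play_rows", "payload": {
  "rows": [
    [0, [0.1, -0.027, 0.18], [0, 0, 0]],
    [0, [0.2, -0.027, 0.18], [0, 0, 0]],
    [0, [0.335, -0.027, 0.18], [0, 0, 0]],
    [0, [0.335, -0.027, 0.18], [0, 0, 0]],
    [0, [0.395, -0.027, 0.18], [0, 0, 0]],
    [0, [0.395, -0.027, 0.18], [0, 0, 0]],
    [0, [0.395, -0.027, 0.18], [0, 0, 0]]
  ]
}}

```text
time: 2.4
eef_pos: [0.571, 0.0138, 0.0834]
tcp_rot: [0.311, 0.635, -0.311, 0.635]
contact_force: [-0.2, 0.4, 0.1]
opening: -0.001
```

```bash
python3 - <<'E'
from h import *
c,i=shot("top");c2,j=shot("side")
a=cv2.resize(i[195:295,290:390],None,fx=4,fy=4,interpolation=2);b=cv2.resize(j[215:315,285:385],None,fx=4,fy=4,interpolation=2)
cv2.imwrite("pics/c2.png",np.hstack([a,b]))
for z in(.057,):print(row(behind(127,.032,z,flip=1)))
E
```

```text
([0.094, -0.007, 0.003], [0.008, 0.001, -0.001])
```

View pics/c2.png

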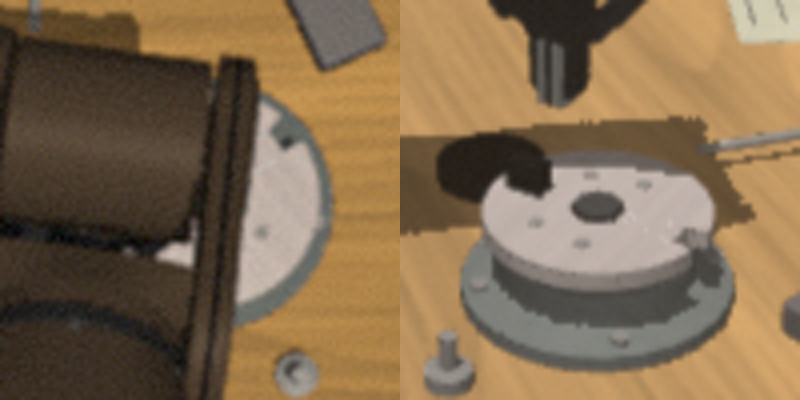

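The left picture is mostly hidden by the arm. The right one shows the closed fingertip clear above the plate, behind the lug at about side pixel (417,259). Next I'll lower it and work out the arc.

Request:
{"api": "play_rows", "payload": {
  "rows": [
    [0, [0.05, -0.007, 0.003], [0.008, 0, 0]],
    [0, [0.088, -0.007, 0.003], [0.008, 0, 0]],
    [0, [0.088, -0.007, 0.003], [0.008, 0, 0]]
  ]
}}

```text
time: 2.75
eef_pos: [0.5691, 0.0111, 0.0553]
tcp_rot: [0.316, 0.634, -0.316, 0.632]
contact_force: [-0.2, -0.0, -0.2]
opening: 0.003
```

```bash
python3 - <<'E'
from h import *
s=ctrl.get_state();print(s["eef_pos"],s["contact_force"])
for th,d in [(127,.024),(127,.018),(132,.017),(137,.017),(142,.017),(147,.017),(152,.017),(157,.017),(162,.017),(167,.017)]:print(row(behind(th,d,.058,flip=1),s))
E
```

```text
[0.56911291 0.01107479 0.05533148] [-0.22930585 -0.03484882 -0.18742958]
([-0.009, -0.02, 0.004], [-0.001, -0.001, 0.001])
([-0.009, -0.04, 0.004], [-0.001, -0.001, 0.001])
([-0.009, -0.055, 0.0], [-0.056, -0.001, 0.001])
([-0.009, -0.067, -0.003], [-0.112, -0.001, 0.001])
([-0.009, -0.08, -0.006], [-0.167, -0.001, 0.001])
([-0.009, -0.092, -0.007], [-0.223, -0.001, 0.001])
([-0.009, -0.105, -0.007], [-0.278, -0.001, 0.001])
([-0.009, -0.118, -0.006], [-0.334, -0.002, 0.001])
([-0.009, -0.13, -0.004], [-0.39, -0.002, 0.001])
([-0.009, -0.142, -0.001], [-0.445, -0.002, 0.001])
```

Request:
{"api": "play_rows", "payload": {
  "rows": [
    [0, [-0.008, -0.02, 0.004], [0, 0, 0]],
    [0, [-0.009, -0.04, 0.004], [0, 0, 0]],
    [0, [-0.009, -0.055, 0.0], [-0.056, 0, 0]],
    [0, [-0.009, -0.067, -0.003], [-0.112, 0, 0]],
    [0, [-0.009, -0.08, -0.006], [-0.167, 0, 0]],
    [0, [-0.009, -0.092, -0.007], [-0.223, 0, 0]],
    [0, [-0.009, -0.105, -0.007], [-0.278, 0, 0]],
    [0, [-0.009, -0.118, -0.006], [-0.334, 0, 0]],
    [0, [-0.009, -0.13, -0.004], [-0.39, 0, 0]],
    [0, [-0.009, -0.142, -0.001], [-0.445, 0, 0]]
  ]
}}

```text
time: 3.58
eef_pos: [0.5373, -0.0146, 0.0605]
tcp_rot: [0.08, 0.701, -0.079, 0.704]
contact_force: [2.4, 2.5, -1.4]
opening: 0.001
```

```bash
python3 - <<'E'
from h import *
s=ctrl.get_state();print(s["eef_pos"],s["contact_force"],s["qpos"][5])
for th in range(171,208,4):print(row(behind(th,.017,.057,flip=1),s))
c2,j=shot("side")
cv2.imwrite("pics/c3.png",cv2.resize(j[215:315,285:385],None,fx=4,fy=4,interpolation=2))
E
```

```text
[ 0.5373253  -0.01456513  0.06050492] [ 2.42807482  2.52182607 -1.37233007] 0.005831739144477417
([0.012, -0.011, -0.012], [-0.043, 0.003, -0.001])
([0.012, -0.021, -0.015], [-0.087, 0.003, -0.001])
([0.012, -0.03, -0.017], [-0.132, 0.003, -0.001])
([0.012, -0.04, -0.019], [-0.176, 0.003, -0.001])
([0.011, -0.05, -0.02], [-0.221, 0.003, -0.001])
([0.011, -0.061, -0.02], [-0.265, 0.003, -0.001])
([0.011, -0.071, -0.019], [-0.309, 0.003, -0.001])
([0.011, -0.081, -0.018], [-0.354, 0.003, -0.0])
([0.011, -0.091, -0.016], [-0.398, 0.003, -0.0])
([0.011, -0.1, -0.014], [-0.443, 0.003, -0.0])
```

View pics/c3.png

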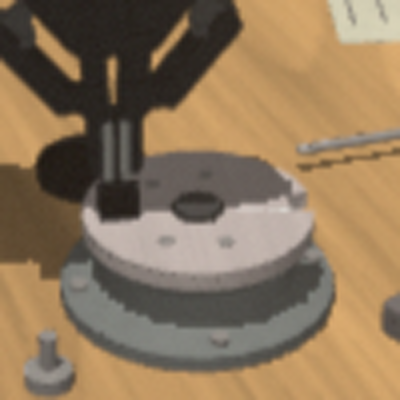

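The lug (crop (118,200)) is being pushed and the notch has come round to crop (297,190). I'll carry on to just short of the target.

Request:
{"api": "play_rows", "payload": {
  "rows": [
    [0, [0.004, -0.011, -0.008], [-0.043, 0, 0]],
    [0, [0.004, -0.021, -0.013], [-0.087, 0, 0]],
    [0, [0.004, -0.03, -0.017], [-0.132, 0, 0]],
    [0, [0.004, -0.04, -0.019], [-0.176, 0, 0]],
    [0, [0.004, -0.05, -0.02], [-0.221, 0, 0]],
    [0, [0.004, -0.061, -0.02], [-0.265, 0, 0]],
    [0, [0.004, -0.071, -0.019], [-0.309, 0, 0]],
    [0, [0.004, -0.081, -0.018], [-0.354, 0, 0]],
    [0, [0.004, -0.081, -0.018], [-0.354, 0, 0]]
  ]
}}

```text
time: 4.38
eef_pos: [0.5258, -0.0374, 0.0591]
tcp_rot: [-0.115, 0.697, 0.115, 0.698]
contact_force: [0.2, 2.4, 0.9]
opening: 0.003
```

```bash
python3 - <<'E'
from h import *
s=ctrl.get_state();print(s["eef_pos"],s["contact_force"],s["qpos"][5])
for th in range(202,220,2):print(th,row(behind(th,.017,.058,flip=1),s))
c2,j=shot("side")
for a in (35,200,205,210,215):
  u=np.array([np.cos(np.radians(a)),np.sin(np.radians(a))])
  print(a,"pin",proj(c2,[*(A+.059*u),.039]),"lug",proj(c2,[*(A+.04*u),.068]))
cv2.imwrite("pics/c4.png",cv2.resize(j[235:310,285:385],None,fx=8,fy=8,interpolation=2))
E
```

```text
[ 0.52584127 -0.03740301  0.05910595] [0.19635796 2.38011458 0.8641404 ] -0.59155688841688
202 ([0.004, -0.006, 0.0], [-0.036, 0.001, 0.0])
204 ([0.004, -0.011, -0.001], [-0.058, 0.001, 0.0])
206 ([0.004, -0.016, -0.003], [-0.081, 0.001, 0.0])
208 ([0.004, -0.021, -0.004], [-0.103, 0.001, 0.0])
210 ([0.004, -0.026, -0.005], [-0.125, 0.001, 0.0])
212 ([0.004, -0.031, -0.006], [-0.147, 0.001, 0.0])
214 ([0.004, -0.036, -0.007], [-0.17, 0.001, 0.0])
216 ([0.004, -0.041, -0.008], [-0.192, 0.001, 0.0])
218 ([0.004, -0.046, -0.008], [-0.214, 0.001, 0.0])
35 pin [348.97571597 258.6066543 ] lug [344.36860542 250.38523789]
200 pin [310.78291934 281.80085367] lug [318.1539304  265.75360081]
205 pin [312.56041884 282.87580482] lug [319.37838833 266.44841537]
210 pin [314.5142695  283.86490687] lug [320.71895542 267.08635269]
215 pin [316.62946522 284.75897869] lug [322.16533579 267.66182501]
```

View pics/c4.png

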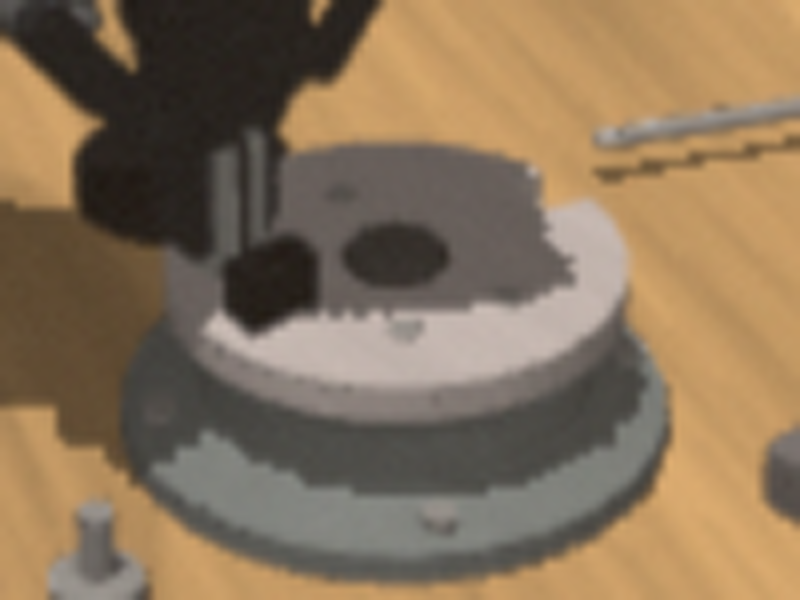

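The lug top is at crop (275,257), about 205° by ray, and the arm hides the top view. I'll back off, lift and clear the arm for one direct look from the top.

Request:
{"api": "play_rows", "payload": {
  "rows": [
    [0, [0, 0.04, 0], [0, 0, 0]],
    [0, [0, 0.04, 0], [0, 0, 0]],
    [0, [-0.13, 0.04, 0], [0, 0, 0]],
    [0, [-0.26, 0.04, 0], [0, 0, 0]],
    [0, [-0.4, 0.15, 0.05], [0, 0, 0]],
    [0, [-0.4, 0.9, 0.25], [0, 0, 0]],
    [0, [-0.4, 0.9, 0.25], [0, 0, 0]],
    [0, [-0.4, 0.9, 0.25], [0, 0, 0]],
    [0, [-0.4, 0.9, 0.25], [0, 0, 0]],
    [0, [-0.4, 0.9, 0.25], [0, 0, 0]]
  ]
}}

```text
time: 5.27
eef_pos: [0.5104, 0.211, 0.1766]
tcp_rot: [-0.115, 0.698, 0.115, 0.698]
contact_force: [1.3, -0.0, 0.3]
opening: -0.003
```

```bash
python3 - <<'E'
from h import *
c,i=shot("top");_,i2=shot("top")
i=cv2.addWeighted(i,.5,i2,.5,0)
cv2.imwrite("pics/top5.png",i)
o=np.hstack([cv2.resize(x[205:285,300:380],None,fx=5,fy=5,interpolation=2) for x in(cv2.imread("pics/top0.png"),i)])
cv2.imwrite("pics/c5.png",cv2.convertScaleAbs(o,alpha=1.4))
E
```

```text
(no output)
```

View pics/c5.png

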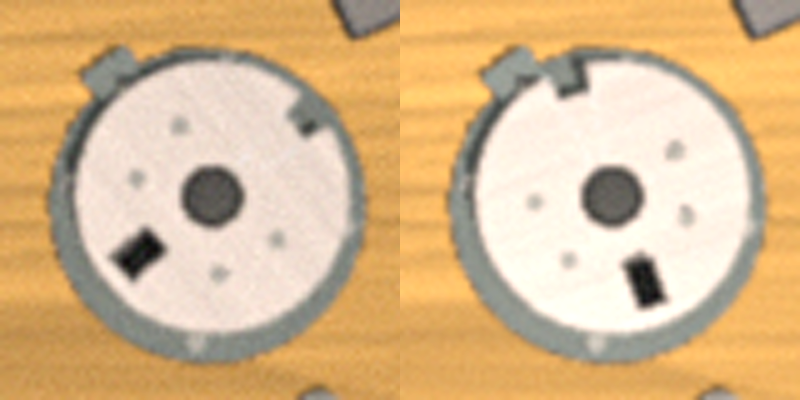

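In the right half the lug is at top pixel (349,261.2), the notch is at about (334,219.6), and the ear's outer edge is centred near (320.4,216.8). A little more CCW turn is needed.

```bash
python3 - <<'E'
from h import *
c,_=shot("top")
i=cv2.imread("pics/top5.png");g=i.max(2)
def cen(i,x0,x1,y0,y1,t=75):
    m=np.zeros(i.shape[:2],np.uint8);m[y0:y1,x0:x1]=(i.max(2)[y0:y1,x0:x1]<t);M=cv2.moments(m,True);return M["m10"]/M["m00"],M["m01"]/M["m00"],M["m00"]
i0=cv2.imread("pics/top0.png")
for im,b,n in((i0,(318,336,247,264),"lug0"),(i,(342,356,252,270),"lug1")):
    u,v,a=cen(im,*b);q=ray(c,u,v,.066)[:2]-A;print(n,u,v,a,q,np.hypot(*q),np.degrees(np.arctan2(q[1],q[0]))%360)
for n,u,v,z in(("ear",320.4,216.8,.03),("earL",316.4,219.4,.03),("earR",324.4,214,.03),("notch",333.6,219.2,.05),("spig",342.4,244.4,.054)):
    q=ray(c,u,v,z)[:2]-A;print(n,q.round(4),np.hypot(*q).round(4),np.degrees(np.arctan2(q[1],q[0])))
# foot circle: green-grey silhouette of mount vs wood
h=cv2.cvtColor(i0,cv2.COLOR_BGR2HSV);m=(h[...,1]<95).astype(np.uint8);m[:,:305]=0;m[:,380:]=0;m[:205]=0;m[280:]=0
k=max(cv2.findContours(m,0,1)[0],key=cv2.contourArea);p=k[:,0,:].astype(float)
w=np.array([ray(c,*x,.008)[:2] for x in p])-A
r=np.hypot(*w.T);a=np.degrees(np.arctan2(w[:,1],w[:,0]))
for lo in range(-180,180,20):
    s=(a>=lo)&(a<lo+20);print(lo,r[s].mean().round(4),end="; ")
w=np.array([ray(c,*x,.03)[:2] for x in p])-A;r=np.hypot(*w.T);a=np.degrees(np.arctan2(w[:,1],w[:,0]))
s=(a>15)&(a<60);o=np.argsort(a[s]);print("\n",[(x.round(1),y.round(4)) for x,y in zip(a[s][o],r[s][o])])
E
```

```text
lug0 327.4230769230769 255.42307692307693 52.0 [-0.02352906  0.0325493 ] 0.040163086540902775 125.86220953464327
lug1 348.47727272727275 260.84090909090907 44.0 [-0.03583285 -0.01109713] 0.03751185875146543 197.20731354105612
ear [0.0632 0.0452] 0.0777 35.56292975482424
earL [0.0577 0.054 ] 0.079 43.109115978944374
earR [0.0691 0.0363] 0.0781 27.725382807094583
notch [0.0546 0.0172] 0.0573 17.50460681074427
spig [-0.0001  0.0001] 0.0002 142.53571312662567
-180 0.0668; -160 0.0669; -140 0.0672; -120 0.0674; -100 0.0674; -80 0.0681; -60 0.0686; -40 0.0691; -20 0.0695; 0 0.07; 20 0.0772; 40 0.0725; 60 0.0692; 80 0.0697; 100 0.0686; 120 0.0681; 140 0.068; 160 0.0675; 
 [(np.float64(15.4), np.float64(0.0667)), (np.float64(17.2), np.float64(0.0674)), (np.float64(18.9), np.float64(0.0681)), (np.float64(21.3), np.float64(0.0668)), (np.float64(23.0), np.float64(0.0677)), (np.float64(24.7), np.float64(0.0686)), (np.float64(26.3), np.float64(0.0696)), (np.float64(27.0), np.float64(0.0726)), (np.float64(27.7), np.float64(0.0755)), (np.float64(28.3), np.float64(0.0785)), (np.float64(30.5), np.float64(0.0777)), (np.float64(31.8), np.float64(0.0789)), (np.float64(34.0), np.float64(0.0783)), (np.float64(36.3), np.float64(0.0778)), (np.float64(37.5), np.float64(0.0792)), (np.float64(39.7), np.float64(0.0789)), (np.float64(42.0), np.float64(0.0787)), (np.float64(43.1), np.float64(0.0771)), (np.float64(44.3), np.float64(0.0756)), (np.float64(44.3), np.float64(0.0725)), (np.float64(44.3), np.float64(0.0694)), (np.float64(45.7), np.float64(0.0679)), (np.float64(48.2), np.float64(0.0681)), (np.float64(50.8), np.float64(0.0684)), (np.float64(53.4), np.float64(0.0688)), (np.float64(54.9), np.float64(0.0676)), (np.float64(57.4), np.float64(0.0682)), (np.float64(59.9), np.float64(0.069))]
```

The pin is at about 35.8°, so the lug must reach about 215.8°. It's at about 197.4° now, 18° short. Going back.

```bash
python3 - <<'E'
from h import *
s=ctrl.get_state()
for z in(.12,.058):print(row(behind(197.4,.032,z,flip=1),s))
E
```

```text
([0.188, -0.748, -0.216], [0.019, -0.0, 0.0])
([0.395, -0.748, -0.216], [0.019, -0.0, 0.0])
```

Request:
{"api": "play_rows", "payload": {
  "rows": [
    [0, [0, -0.748, -0.216], [0.019, 0, 0]],
    [0, [0, -0.748, -0.216], [0.019, 0, 0]],
    [0, [0, -0.748, -0.216], [0.019, 0, 0]],
    [0, [0, -0.748, -0.216], [0.019, 0, 0]],
    [0, [0, -0.748, -0.216], [0.019, 0, 0]],
    [0, [0, -0.748, -0.216], [0.019, 0, 0]],
    [0, [0.13, -0.748, -0.216], [0.019, 0, 0]],
    [0, [0.26, -0.748, -0.216], [0.019, 0, 0]],
    [0, [0.39, -0.748, -0.216], [0.019, 0, 0]],
    [0, [0.39, -0.748, -0.216], [0.019, 0, 0]]
  ]
}}

```text
time: 6.25
eef_pos: [0.5155, -0.0244, 0.0513]
tcp_rot: [-0.102, 0.705, 0.106, 0.694]
contact_force: [-1.2, 0.6, -2.3]
opening: 0.002
```

```bash
python3 - <<'E'
from h import *
s=ctrl.get_state();print(s["eef_pos"],s["contact_force"])
for th,d in [(197.4,.024),(197.4,.018),(200,.0155),(204,.0155),(208,.0155),(212,.0155),(214,.0155),(215.8,.0155)]:print(th,row(behind(th,d,.058,flip=1),s))
E
```

```text
[ 0.51545072 -0.02436982  0.05130282] [-1.19173097  0.59795458 -2.27794703]
197.4 ([-0.023, -0.024, 0.024], [-0.005, -0.009, -0.005])
197.4 ([-0.023, -0.044, 0.025], [-0.005, -0.009, -0.005])
200 ([-0.023, -0.058, 0.023], [-0.034, -0.009, -0.005])
204 ([-0.023, -0.068, 0.02], [-0.079, -0.009, -0.006])
208 ([-0.023, -0.078, 0.018], [-0.123, -0.009, -0.006])
212 ([-0.023, -0.087, 0.016], [-0.168, -0.008, -0.006])
214 ([-0.023, -0.092, 0.016], [-0.19, -0.008, -0.006])
215.8 ([-0.023, -0.097, 0.016], [-0.21, -0.008, -0.006])
```

Request:
{"api": "play_rows", "payload": {
  "rows": [
    [0, [0, 0, 0], [0, 0, 0]],
    [0, [0, 0, 0], [0, 0, 0]],
    [0, [0, 0, 0], [0, 0, 0]]
  ]
}}

```text
time: 6.5
eef_pos: [0.5245, -0.025, 0.0626]
tcp_rot: [-0.106, 0.698, 0.104, 0.701]
contact_force: [0.7, -0.0, 1.8]
opening: -0.002
```

```bash
python3 - <<'E'
from h import *
s=ctrl.get_state();print(s["eef_pos"],s["contact_force"])
for th,d in [(197.4,.024),(197.4,.018),(200,.0155),(204,.0155),(208,.0155),(212,.0155),(214,.0155),(215.8,.0155)]:print(th,row(behind(th,d,.058,flip=1),s))
E
```

```text
[ 0.52447934 -0.02497068  0.06258857] [ 0.72367239 -0.02589289  1.75847177]
197.4 ([0.015, -0.013, -0.004], [-0.004, 0.003, 0.002])
197.4 ([0.015, -0.033, -0.003], [-0.004, 0.003, 0.002])
200 ([0.015, -0.048, -0.006], [-0.032, 0.003, 0.002])
204 ([0.015, -0.057, -0.008], [-0.077, 0.003, 0.002])
208 ([0.015, -0.067, -0.01], [-0.121, 0.003, 0.002])
212 ([0.015, -0.077, -0.012], [-0.166, 0.003, 0.002])
214 ([0.015, -0.082, -0.012], [-0.188, 0.003, 0.002])
215.8 ([0.015, -0.086, -0.013], [-0.208, 0.003, 0.002])
```

Request:
{"api": "play_rows", "payload": {
  "rows": [
    [0, [0, 0, 0], [0, 0, 0]],
    [0, [0.003, -0.013, 0], [0, 0, 0]],
    [0, [0.005, -0.033, -0.003], [0, 0, 0]],
    [0, [0.005, -0.048, -0.006], [-0.032, 0, 0]],
    [0, [0.005, -0.057, -0.008], [-0.077, 0, 0]],
    [0, [0.005, -0.067, -0.01], [-0.121, 0, 0]],
    [0, [0.005, -0.077, -0.012], [-0.166, 0, 0]],
    [0, [0.005, -0.077, -0.012], [-0.166, 0, 0]],
    [0, [0.005, -0.077, -0.012], [-0.166, 0, 0]],
    [0, [0.005, -0.077, -0.012], [-0.166, 0, 0]]
  ]
}}

```text
time: 7.33
eef_pos: [0.5259, -0.0476, 0.0582]
tcp_rot: [-0.195, 0.68, 0.194, 0.68]
contact_force: [-0.6, 0.7, 0.8]
opening: 0.005
```

```bash
python3 - <<'E'
from h import *
s=ctrl.get_state();print(s["eef_pos"],s["contact_force"])
for th,d in [(206,.0155),(208,.0155),(210,.0155),(212,.0155),(214,.0155),(215.8,.0155)]:print(th,row(behind(th,d,.058,flip=1),s))
E
```

```text
[ 0.52585311 -0.04760619  0.0582122 ] [-0.57918006  0.66696785  0.80813189]
206 ([0.001, 0.009, 0.011], [0.066, 0.0, 0.0])
208 ([0.001, 0.004, 0.009], [0.044, 0.0, 0.0])
210 ([0.001, -0.0, 0.007], [0.022, 0.0, 0.0])
212 ([0.001, -0.005, 0.005], [-0.001, 0.0, 0.0])
214 ([0.001, -0.009, 0.003], [-0.023, 0.0, 0.0])
215.8 ([0.001, -0.014, 0.002], [-0.043, 0.0, 0.0])
```

Request:
{"api": "play_rows", "payload": {
  "rows": [
    [0, [0, -0.005, 0.002], [-0.02, 0, 0]],
    [0, [0, -0.01, 0.002], [-0.04, 0, 0]],
    [0, [0, -0.013, 0.002], [-0.043, 0, 0]],
    [0, [0, -0.013, 0.002], [-0.043, 0, 0]],
    [0, [0, -0.013, 0.002], [-0.043, 0, 0]],
    [0, [0, -0.013, 0.002], [-0.043, 0, 0]]
  ]
}}

```text
time: 7.83
eef_pos: [0.5277, -0.0503, 0.0576]
tcp_rot: [-0.217, 0.673, 0.218, 0.672]
contact_force: [-4.0, 1.8, 0.5]
opening: -0.001
```

Request:
{"api": "play_rows", "payload": {
  "rows": [
    [0, [0, 0.04, 0], [0, 0, 0]],
    [0, [-0.03, 0.04, 0], [0, 0, 0]],
    [0, [-0.15, 0.04, 0], [0, 0, 0]],
    [0, [-0.26, 0.04, 0], [0, 0, 0]],
    [0, [-0.4, 0.15, 0.05], [0, 0, 0]],
    [0, [-0.4, 0.8, 0.5], [0, 0, 0]],
    [0, [-0.4, 0.8, 0.5], [0, 0, 0]],
    [0, [-0.4, 0.8, 0.5], [0, 0, 0]],
    [0, [-0.4, 0.8, 0.5], [0, 0, 0]],
    [0, [-0.4, 0.8, 0.5], [0, 0, 0]]
  ]
}}

```text
time: 8.67
eef_pos: [0.5104, 0.1963, 0.1781]
tcp_rot: [-0.218, 0.671, 0.218, 0.674]
contact_force: [1.4, -0.5, 0.2]
opening: 0.002
```

```bash
python3 - <<'E'
from h import *
c,i=shot("top");_,i2=shot("top")
i=cv2.addWeighted(i,.5,i2,.5,0)
cv2.imwrite("pics/top6.png",i)
cv2.imwrite("pics/c6.png",cv2.convertScaleAbs(cv2.resize(i[205:285,300:380],None,fx=7,fy=7,interpolation=2),alpha=1.4))
m=np.zeros(i.shape[:2],np.uint8);b=np.s_[246:270,342:372];m[b]=i.max(2)[b]<75
n,l,st,ce=cv2.connectedComponentsWithStats(m);print(st,ce)
for k in range(1,n):
    q=ray(c,*ce[k],.066)[:2]-A;print(np.hypot(*q),np.degrees(np.arctan2(q[1],q[0]))%360)
E
```

```text
[[     0      0    640    480 307140]
 [   342    246      6      4     13]
 [   349    254      9     10     47]] [[319.49381715 239.49677671]
 [344.         247.30769231]
 [353.12765957 258.40425532]]
0.0077336586768860125 199.1380093013192
0.03737967680584031 214.07357817695672
```

View pics/c6.png

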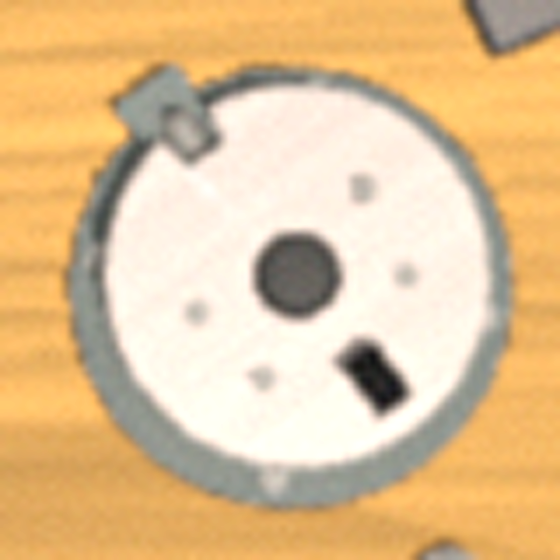

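The crop shows the pin tip (187,128) standing inside the notch and the lug at (375,376). Lug angle is about 214°, within roughly 1.5 mm of alignment at the pin. Next I'll press on the clear face to the left, 36 mm from the axis.

```bash
python3 - <<'E'
from h import *
s=ctrl.get_state()
for z in(.1,.058):print(row(pose([.549,-.0105,z],np.radians(124.4)),s))
E
```

```text
([0.26, -0.641, -0.311], [0.021, 0.003, 0.0])
([0.4, -0.641, -0.312], [0.021, 0.003, 0.0])
```

Request:
{"api": "play_rows", "payload": {
  "rows": [
    [0, [0, -0.3, -0.15], [0, 0, 0]],
    [0, [0, -0.641, -0.311], [0.02, 0, 0]],
    [0, [0, -0.641, -0.311], [0.02, 0, 0]],
    [0, [0, -0.641, -0.311], [0.02, 0, 0]],
    [0, [0.1, -0.641, -0.311], [0.02, 0, 0]],
    [0, [0.2, -0.641, -0.311], [0.02, 0, 0]],
    [0, [0.3, -0.641, -0.311], [0.02, 0, 0]],
    [0, [0.36, -0.641, -0.311], [0.02, 0, 0]],
    [0, [0.38, -0.641, -0.311], [0.02, 0, 0]],
    [0, [0.38, -0.641, -0.311], [0.02, 0, 0]]
  ]
}}

```text
time: 9.6
eef_pos: [0.5463, -0.0167, 0.0611]
tcp_rot: [-0.207, 0.677, 0.207, 0.675]
contact_force: [-0.4, 0.5, -0.1]
opening: -0.001
```

Request:
{"api": "play_rows", "payload": {
  "rows": [
    [0, [0, 0, 0], [0, 0, 0]],
    [0, [0, 0, 0], [0, 0, 0]],
    [0, [0, 0, 0], [0, 0, 0]],
    [0, [0, 0, 0], [0, 0, 0]],
    [0, [0, 0, 0], [0, 0, 0]]
  ]
}}

```text
time: 10.02
eef_pos: [0.548, -0.0164, 0.0635]
tcp_rot: [-0.208, 0.675, 0.207, 0.677]
contact_force: [0.2, -0.6, 0.9]
opening: 0.002
```

Request:
{"api": "play_rows", "payload": {
  "rows": [
    [0, [0.015, 0.012, 0], [0, 0, 0]],
    [0, [0.03, 0.012, 0], [0, 0, 0]],
    [0, [0.04, 0.012, 0], [0, 0, 0]],
    [0, [0.05, 0.012, 0], [0, 0, 0]],
    [0, [0.055, 0.012, 0], [0, 0, 0]],
    [0, [0.06, 0.012, 0], [0, 0, 0]],
    [0, [0.06, 0.012, 0], [0, 0, 0]]
  ]
}}

```text
time: 10.6
eef_pos: [0.5447, -0.013, 0.0445]
tcp_rot: [-0.207, 0.677, 0.208, 0.675]
contact_force: [-2.3, 0.9, 5.9]
opening: -0.001
```

The tip is at 44.5 mm with about 6 N, so the plate is going down past the 1–2 mm block. Continuing.

Request:
{"api": "play_rows", "payload": {
  "rows": [
    [0, [0.005, 0, 0], [0, 0, 0]],
    [0, [0.01, 0, 0], [0, 0, 0]],
    [0, [0.015, 0, 0], [0, 0, 0]],
    [0, [0.02, 0, 0], [0, 0, 0]],
    [0, [0.025, 0, 0], [0, 0, 0]],
    [0, [0.025, 0, 0], [0, 0, 0]]
  ]
}}

```text
time: 11.1
eef_pos: [0.5449, -0.0128, 0.0392]
tcp_rot: [-0.206, 0.677, 0.208, 0.675]
contact_force: [-8.5, 3.1, 16.6]
opening: -0.0
```

Request:
{"api": "play_rows", "payload": {
  "rows": [
    [0, [0.005, 0, 0], [0, 0, 0]],
    [0, [0.01, 0, 0], [0, 0, 0]],
    [0, [0.015, 0, 0], [0, 0, 0]],
    [0, [0.015, 0, 0], [0, 0, 0]]
  ]
}}

```text
time: 11.43
eef_pos: [0.5459, -0.012, 0.0382]
tcp_rot: [-0.206, 0.677, 0.209, 0.675]
contact_force: [-15.3, 7.9, 34.5]
opening: -0.003
```

The force climbed to 34 N with almost no further travel, so the plate has bottomed. I'll lift straight off, clear the arm and check.

Request:
{"api": "play_rows", "payload": {
  "rows": [
    [0, [-0.03, 0, 0], [0, 0, 0]],
    [0, [-0.08, 0, 0], [0, 0, 0]],
    [0, [-0.2, 0, 0], [0, 0, 0]],
    [0, [-0.34, 0, 0], [0, 0, 0]],
    [0, [-0.44, 0.1, 0.1], [0, 0, 0]],
    [0, [-0.44, 0.6, 0.35], [0, 0, 0]],
    [0, [-0.44, 0.6, 0.35], [0, 0, 0]],
    [0, [-0.44, 0.6, 0.35], [0, 0, 0]],
    [0, [-0.44, 0.6, 0.35], [0, 0, 0]],
    [0, [-0.44, 0.6, 0.35], [0, 0, 0]]
  ]
}}

```text
time: 12.27
eef_pos: [0.53, 0.1993, 0.1642]
tcp_rot: [-0.208, 0.675, 0.21, 0.676]
contact_force: [-0.7, -0.2, 0.5]
opening: 0.001
```

```bash
python3 - <<'E'
from h import *
c,i=shot("top");c2,j=shot("side")
o=np.hstack([cv2.resize(i[200:290,290:390],None,fx=4,fy=4,interpolation=2),cv2.resize(j[230:320,285:385],None,fx=4,fy=4,interpolation=2)])
cv2.imwrite("pics/c7.png",cv2.convertScaleAbs(o,alpha=1.3))
j0=cv2.imread("pics/side0.png");i0=cv2.imread("pics/top0.png")
# near plate rim in side view: bright plate's bottom row near axis column
for im in(j0,j):
    h=cv2.cvtColor(im,cv2.COLOR_BGR2HSV);m=np.zeros(im.shape[:2],np.uint8);b=np.s_[240:300,300:372];m[b]=(h[b][...,1]<45)&(h[b][...,2]>135)
    k=max(cv2.findContours(m,0,1)[0],key=cv2.contourArea);print(cv2.fitEllipse(cv2.convexHull(k)))
d=[proj(c2,[*A,z])[1] for z in(.05,.04)];print("expected row",d)
m=np.zeros(i.shape[:2],np.uint8);b=np.s_[250:270,346:362];m[b]=i.max(2)[b]<75
M=cv2.moments(m,True);q=ray(c,M["m10"]/M["m00"],M["m01"]/M["m00"],.056)[:2]-A;print(np.hypot(*q),np.degrees(np.arctan2(q[1],q[0]))%360)
E
```

```text
((333.94189453125, 267.8933410644531), (30.520803451538086, 57.563968658447266), 90.89510345458984)
((333.83807373046875, 272.2071838378906), (31.087562561035156, 57.38503646850586), 90.76888275146484)
expected row [np.float64(266.5058951999039), np.float64(270.73887407414605)]
0.03757248185859401 211.8912062707437
```

View pics/c7.png

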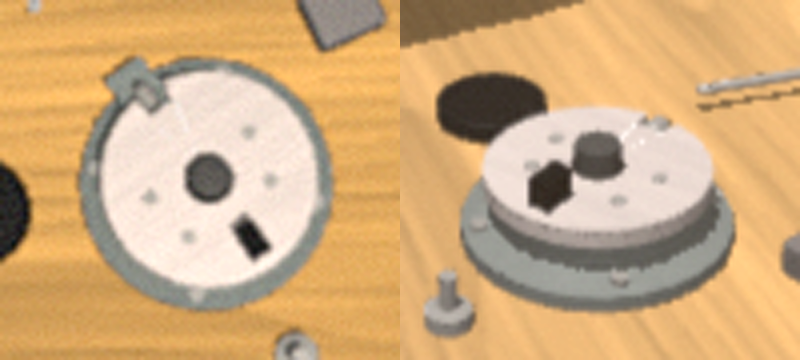

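The views show the plate seated with the pin in its notch and the spigot standing proud. The plate ellipse dropped 4.3 px in the side view, against 4.2 px expected for 10 mm. The cap, screw and battery look undisturbed, so I'll hand in.

```bash
python3 - <<'E'
from h import *
print(ctrl.sign_off())
E
```

```text
the job is handed in; nothing more can be done
None
```

The plate is turned onto its pin, pressed fully home, and handed in. I pushed the lug of the grey mount about 88° counter-clockwise with the closed fingertips, until the notch stood over the pin. I then pressed the plate's clear face straight down, lifted off and moved the arm away, finishing at about 12 s.

**Seating:** the plate moved down about 10 mm in the side view (4.3 px measured, 4.2 px expected). The press reached 34 N with almost no further travel, and the pin sits in the notch in both views.

**Alignment:** my lug-angle readings disagree slightly. I read about 214° before pressing and 212° after, against a pin direction of about 216°. Those readings are good to only a few degrees, and the full travel shows the notch was within tolerance.

**Other things:** the lens cap, thumb screw and battery look unmoved in the last picture. I did not recheck the mic, beltpack, spray, mug and screwdriver, but the arm stayed well clear of them.

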